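# Click the tally wheel on to its mark and log it

## Robot

A 7-joint arm with a two-finger parallel gripper is mounted at the origin on a cart in front of the work surface, level with it; the furniture and walls round the work are solid. World frame = base frame: x ahead of the robot, y to its left, z up, the work surface at z = 0. Lengths are in mm, angles in degrees, forces in N, time in s.
With the tool pointing down it reaches from about 425 to 925 mm from the base axis. Payload 6.8 kg.
Tool frame: the origin (TCP) lies at the very end of the fingers, on their centre line; the grasp point (between the pads) lies 19 mm behind it; x points along the fingers, y is the direction in which the jaws open and shut, and the axes are right-handed (so a half turn about x gives the same grasp; the last joint's range is limited). The gripper opens to 88 mm and grips with 3 to 60 N. Pads are 20 mm wide; open, the fingers measure 115 mm over their backs; the gripper's body (75 mm by 178 mm) begins 61 mm behind the grasp point.
Start: joints at [-76.782, 27.33, 1.283, 89.118, -0.659, 63.558, -4.761], TCP at [224.336, 636.649, 183.264] pointing down, gripper open.
Joint ranges: [-169.35, 169.35], [-19.33, 120.38], [-80.79, 83.38], [13.8, 139.57], [-78.32, 258.32], [9.67, 109.79], [-169.56, 169.56]. Speed limits (degrees/s): [136.94, 136.94, 180, 180, 180, 180, 180].

## Interface

Orientations are given as [roll, pitch, yaw] about the fixed x, y, z axes, in that order (R = Rz(yaw) Ry(pitch) Rx(roll)).
In Python, from bench import get_obs, get_image, close_job gives the robot as it stands.
- The arm moves only by the shell command python3 -m pendant 'ROWS' [FORCE]. ROWS is JSON, a list of rows, each an object with "grip": the opening, from -1 (shut) to 1 (fully open); "translation": the shift along the tool's x, y, z in mm, a list of three; "delta_rot": the turn, a rotation vector about the tool's x, y, z in rad, a list of three. A call has 1 to 8 rows; each row is the pose to reach, as a shift and turn from the pose commanded when the call began, along the tool's axes at that moment; what a row does not reach only later rows make up. A row lasts 1/12 s, in which the tool goes at most 41.7 mm and 7.16 degrees, less where a joint would pass 70% of its speed; a pose out of reach is approached as far as the arm can. A call with a gripper value outside its range is refused whole. The fingers move at their own pace and stop on an object; FORCE is the grip in N (left out, the last holds). Time passes only in rows, so rows that repeat a pose let the fingers close. It gives the time, the measured TCP pose, the force and the opening at its end, in the units of the state.
- get_obs(): the state, without advancing time (a new reading comes with each control period).
- get_image(name): name is "scene" or "top" or "wrist"; returns a dict with "img" (480x640x3 uint8, red, green, blue), "vfov" (degrees; the focal length in pixels is half the picture's height over the tangent of half this angle, whatever the lens; pixels are square), "cx", "cy" (the principal point, pixels), "R" (3x3) and "t" (3): a world point X has camera coordinates R X + t. Camera axes: x right, y down, z forward; pixel columns grow to the right and rows downward; lengths in mm; the calibration is good to about 2 mm. A picture is of the moment at which its call begins. There is no depth.
- close_job(): hands the job in, once; it reports no verdict.
The state is a dict: "t": time; "joint_pos": joint angles; "dq": joint speeds; "tau": joint torques, N m; "position": TCP position; "tcp_rot": TCP orientation; "contact_force": force on the tool from outside, world axes, zero at the start; "torque": the same for the moment, N m; "finger_gap": finger opening in mm.
Only numpy, scipy, OpenCV 4.12 (cv2) and the standard library are available. Lean on these libraries where they do the work, as an engineer would, in place of code of your own. Each camera call takes 0.05 s, during which the arm holds its last target. There are 200 camera calls.

## Task

Flick the edge of the tally counter's star wheel with a fingertip to advance it clockwise, as seen from above, by as many clicks as bring its red lobe to rest at the brass pointer, and not a click past it. Then press the green button beside the wheel fully down to log the count, and let it come up again. Nothing is to be picked up: leave the brass bush, the bearing and the tape measure round it where they lie.

Things in the scene. Friction and masses are not known exactly. Their poses are not given: they have to be found in the camera images.
- counter: Tally counter screwed to the bench: grey plate 10 mm thick, x -70..100, y -130..120 mm from its origin on the bench top. Carries the star wheel (axis at x 0, y +35 mm), the green button (x -5, y -88 mm) and, beyond the wheel (+x), a grey block 20 x 34 mm, 44 mm high, with a flat brass pointer on top. The wheel's other sides are open.
- wheel_axis (a point): On the wheel's axis at its top face, 46 mm above the bench. The wheel lies flat: hub of 44 mm radius and 8 lobes 45 degrees apart, 1 red, 7 white, each 12 mm wide with a round end centred 60 mm from the axis (outermost 66 mm), 30 to 46 mm above the bench; centre cap up to 53 mm. Between lobes the edge is open down to the plate (10 mm high), 34 mm wide at 60 mm radius.
- pointer_tip (a point): Tip of the brass pointer, 73 mm from the wheel's axis along the counter's +x, 48 mm above the bench, 7 mm clear of the lobes. Fixed.
- red_lobe (a point): Top of the red lobe at the centre of its round end, 60 mm from the axis; it turns with the wheel.
- tally_wheel (a joint): Wheel angle, rad, growing clockwise seen from above; 0 = red lobe at the pointer. Sprung stops every 0.785 rad (..., -1.571, -0.785, 0); in a stop, lobes stand on the counter's +x line and each 45 degrees from it. Starts in a stop, two to five clicks before 0. 2 to 3 N at a lobe moves it out of a stop; past half-way (0.39 rad) the spring snaps it into the next.
- log_button (a joint): Travel of the green button, 0 (up) to 0.006 m (fully down); 4 N takes it fully down and it springs up again.
- log_button_top (a point): Centre of the top face of the green button, a disc 32 mm across; it is pressed straight down.
- bush_mid (a point): Loose flanged brass bush, 41 mm across, 35 mm high, standing left (+y) of the counter; point at its centre. Leave alone.
- bearing_mid (a point): Loose ball bearing, 52 mm across, 15 mm high, lying right (-y) of the counter; point at its centre. Leave alone.
- tape_mid (a point): Loose yellow tape measure, 60 x 70 mm, 36 mm high, lying beyond (+x) the counter; point at its centre. Leave alone.

How it is judged:
By the outcome, as a careful person would: the job done as asked, in the order asked, and still so for the second after the job is handed in, with the robot touching nothing.
It also fails if it takes over 72 s, if anything falls off the work surface, if the arm or the gripper's body presses on something with over 40 N, if the wrist force passes 120 N, or if a joint passes its speed limit or range.

## Working session

There is one attempt and no reset: what is moved stays moved. The work goes in short steps, Python scripts to look and compute and a shell command to move; the robot and the scene stay as the last step left them, time stands still between calls to the robot, and variables do not carry over. Pictures are saved under pics/ and viewed, about 8 in all and at most 12, crops included, and the job is handed in when it is done.

```bash
mkdir -p pics; ls
cat > h.py <<'E'
import numpy as np,cv2
from bench import get_obs,get_image
def ray(im,u,v,z):
    f=240/np.tan(np.radians(im["vfov"]/2));R=np.array(im["R"]);t=np.array(im["t"])
    d=R.T@np.array([(u-im["cx"])/f,(v-im["cy"])/f,1]);c=-R.T@t
    return c+d*(z-c[2])/d[2]
def proj(im,X):
    f=240/np.tan(np.radians(im["vfov"]/2));p=np.array(im["R"])@X+np.array(im["t"])
    return p[0]/p[2]*f+im["cx"],p[1]/p[2]*f+im["cy"]
def blob(im,lo,hi):
    m=cv2.inRange(cv2.cvtColor(im["img"],cv2.COLOR_RGB2HSV),lo,hi)
    n,l,s,c=cv2.connectedComponentsWithStats(m)
    return [(s[i,4],s[i,:4].tolist(),c[i].round(1).tolist()) for i in range(1,n) if s[i,4]>25]
E
python3 - <<'E'
from h import *
print(get_obs())
for n in("top","scene"):
    im=get_image(n);cv2.imwrite(f"pics/{n}0.png",im["img"][:,:,::-1])
    print(n,im["vfov"],-np.array(im["R"]).T@im["t"])
    print("red",blob(im,(0,150,80),(8,255,255)),blob(im,(172,150,80),(180,255,255)));print("green",blob(im,(45,100,40),(85,255,255)))
E
```

```text
pics
{'t': 0.0, 'joint_pos': array([-76.78160602,  27.37460696,   1.28039937,  89.17896612,
        -0.65799504,  63.55959337,  -4.7610093 ]), 'dq': array([-0.01362557, -0.08188669, -0.10413448, -0.01773506,  0.05133257,
        0.10009781,  0.05762882]), 'tau': array([ 3.82762801e-04, -5.82859468e+01,  1.53438795e+00, -2.72595459e+01,
       -5.44140267e-02,  1.69966189e-02,  1.57954482e-04]), 'position': array([224.14283976, 635.96119199, 182.29105184]), 'tcp_rot': array([ -85.1987792 ,   89.89418624, -104.60932309]), 'contact_force': array([-0.12302953, -0.08203456, -0.13786984]), 'torque': array([0.03093384, 0.02971276, 0.00625804]), 'finger_gap': 88.04007956770947}
top 44.55651025446925 [ 380.46334427   86.64989815 1182.96891543]
red [(np.int32(546), [67, 189, 57, 38], [93.7, 203.5]), (np.int32(111), [296, 240, 23, 8], [306.3, 243.4])] []
green [(np.int32(226), [380, 257, 17, 17], [388.1, 265.1])]
scene 46.078765347673 [ 213.78278177 -519.39528012  539.19076218]
red [(np.int32(46), [24, 33, 16, 11], [31.5, 36.5]), (np.int32(170), [213, 131, 25, 26], [224.8, 142.7]), (np.int32(82), [280, 231, 12, 13], [285.2, 236.5])] []
green [(np.int32(35), [9, 26, 9, 11], [13.0, 31.1]), (np.int32(422), [305, 307, 25, 22], [316.7, 317.4])]
```

View pics/top0.png

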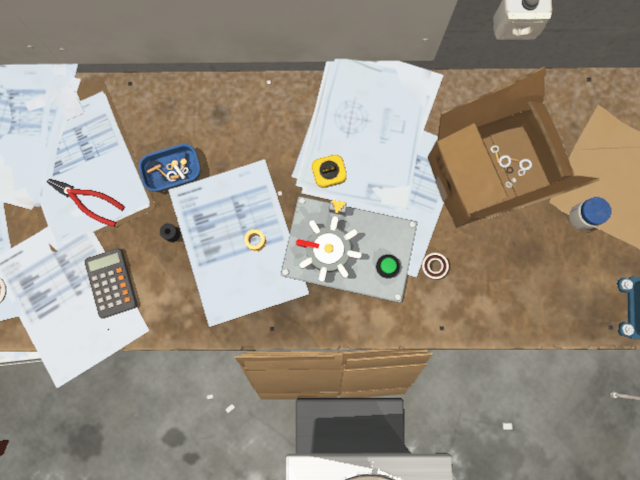

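View pics/scene0.png

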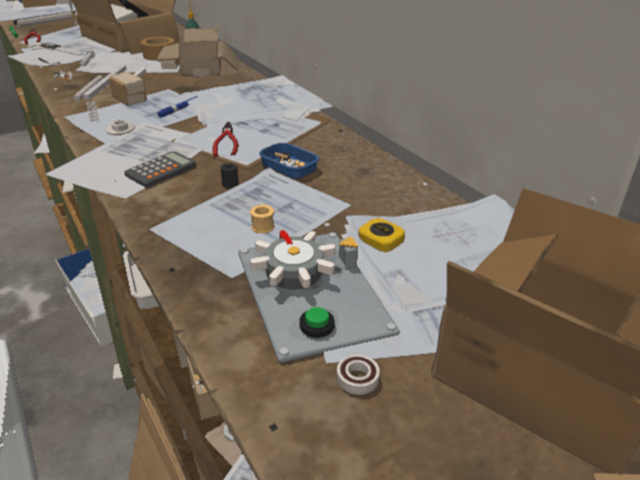

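The top view shows the wheel at about (329,249), with the red lobe at (306,243) pointing left. The pointer is at (338,206) and the green button at (388,265). Red looks about 90° counterclockwise of the pointer, so about 2 clicks. Next I'll compute world poses.

Run:
```python
from h import *
im=get_image("top");sc=get_image("scene")
for nm,i in(("top",im),("scene",sc)):
    print(nm,[(b[2],b[1]) for b in blob(i,(12,130,120),(32,255,255)) if b[0]<1200][:20])
    print("white",[(b[0],b[2],b[1]) for b in blob(i,(0,0,205),(180,40,255)) if b[0]<300 and (285<b[2][0]<365 and 210<b[2][1]<300 or nm=="scene" and 245<b[2][0]<345 and 225<b[2][1]<290)])
print(im["R"]);
print("button",ray(im,388.1,265.1,22),ray(sc,316.7,317.4,22), ray(im,388.1,265.1,30),ray(sc,316.7,317.4,30))
print("cap",ray(im,329,249,53),"ptr",ray(im,338,207,48),"red",ray(im,306.3,243.4,46))
w=get_image("wrist");cv2.imwrite("pics/w0.png",w["img"][:,:,::-1])
print("wristcam",-np.array(w["R"]).T@w["t"])
from scipy.spatial.transform import Rotation as Ro
print(Ro.from_euler('xyz',get_obs()["tcp_rot"],degrees=True).as_matrix().round(3))
cv2.imwrite("pics/c0.png",cv2.resize(np.hstack([im["img"][190:310,270:420],sc["img"][220:340,230:380]]),None,fx=2.6,fy=2.6,interpolation=cv2.INTER_CUBIC)[:,:,::-1])
```

```text
top [([527.5, 86.3], [505, 69, 39, 31]), ([551.8, 134.1], [532, 102, 35, 73]), ([328.8, 171.0], [312, 155, 34, 32]), ([337.9, 205.1], [332, 200, 14, 13]), ([328.4, 247.8], [325, 244, 8, 8])]
white [(np.int32(83), [333.7, 222.7], [330, 216, 8, 15]), (np.int32(80), [313.7, 226.1], [309, 220, 11, 13]), (np.int32(84), [350.4, 234.0], [344, 229, 14, 11]), (np.int32(78), [353.9, 253.9], [347, 251, 14, 7]), (np.int32(86), [305.5, 262.2], [299, 257, 14, 11]), (np.int32(80), [342.2, 270.4], [338, 264, 10, 14]), (np.int32(87), [322.2, 273.8], [318, 267, 9, 15])]
scene [([23.0, 101.5], [19, 95, 8, 16]), ([36.0, 134.2], [32, 127, 8, 16]), ([48.9, 160.9], [45, 154, 8, 15]), ([42.6, 175.5], [34, 159, 18, 38]), ([74.8, 217.4], [62, 194, 25, 51]), ([64.2, 228.8], [53, 205, 23, 48]), ([380.4, 234.9], [359, 218, 45, 33]), ([348.6, 242.2], [340, 237, 17, 10]), ([293.4, 250.1], [289, 247, 10, 7])]
white [(np.int32(48), [309.0, 235.5], [304, 232, 11, 8]), (np.int32(60), [262.3, 243.1], [256, 240, 14, 7]), (np.int32(50), [327.2, 246.5], [321, 244, 14, 6]), (np.int32(63), [258.4, 259.3], [251, 257, 16, 6]), (np.int32(64), [325.3, 262.9], [318, 260, 16, 7]), (np.int32(71), [276.0, 271.9], [270, 266, 12, 12]), (np.int32(76), [303.6, 273.4], [299, 268, 10, 12])]
[[-0.00486875 -0.99990381 -0.0129869 ]
 [-0.98579218  0.00697977 -0.16782451]
 [ 0.16789901  0.01198528 -0.98573134]]
button [516.74213263 -44.24267695  22.        ] [516.7378664  -42.68461252  22.        ] [515.80306329 -43.34072291  30.        ] [512.0517025  -50.05845911  30.        ]
cap [545.38029388  73.40837662  53.        ] ptr [630.03263965  54.78408298  48.        ] red [557.81858783 117.81356147  46.        ]
wristcam [163.01040029 658.22312355 383.1972445 ]
[[-0.     0.332  0.943]
 [-0.001  0.943 -0.332]
 [-1.    -0.001  0.   ]]
```

View pics/c0.png

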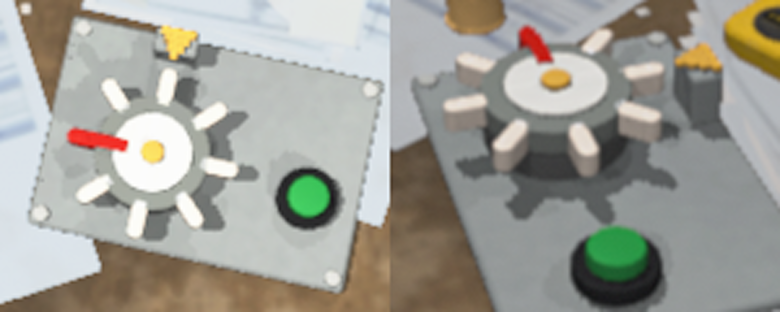

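The crop confirms one white lobe sits between red and the pointer, so two clicks are needed. Counter yaw is about -12.5° and the axis is at about (547.5, 74.5). I'll push on the near side toward +y with closed fingers, jaws along counter x and inner face at radius about 57, so the lobe slips past on its own after about 30°.

```bash
python3 -m pendant '[{"grip":-1,"translation":[10,-40,36],"delta_rot":[0.12,0,0]},{"grip":-1,"translation":[15,-70,62],"delta_rot":[0.24,0,0]},{"grip":-1,"translation":[20,-100,88],"delta_rot":[0.36,0,0]},{"grip":-1,"translation":[25,-130,114],"delta_rot":[0.48,0,0]},{"grip":-1,"translation":[30,-160,140],"delta_rot":[0.6,0,0]},{"grip":-1,"translation":[35,-190,168],"delta_rot":[0.72,0,0]},{"grip":-1,"translation":[40,-220,196],"delta_rot":[0.84,0,0]},{"grip":-1,"translation":[40,-240,216],"delta_rot":[0.93,0,0]}]' 20
cat > go.py <<'E'
import sys
from h import *
from scipy.spatial.transform import Rotation as Ro
# target in counter frame rel. axis: cx cy z -> tool-axis shift and turn
A=np.array([547.5,74.5]);a=np.radians(-12.5)
o=get_obs();R=Ro.from_euler('xyz',o["tcp_rot"],degrees=True).as_matrix();p=o["position"]
u=np.array([np.cos(a),np.sin(a)]);v=np.array([-u[1],u[0]]);d=p[:2]-A
print("counter pos",(d@u).round(1),(d@v).round(1),p[2].round(1),"F",o["contact_force"].round(1),"t",o["t"],"gap",o["finger_gap"])
x,y,z=map(float,sys.argv[1:4])
T=np.append(A+x*u+y*v,z);G=np.array([[0,u[0],-u[1]],[0,u[1],u[0]],[-1,0,0]])
G[:,2]=np.cross(G[:,0],G[:,1])
print("shift",(R.T@(T-p)).round(1),"turn",Ro.from_matrix(R.T@G).as_rotvec().round(3))
E
python3 go.py -70.5 -40 123
```

```text
t: 0.92
position: [348.6, 335.0, 142.6]
tcp_rot: [-50.4, 89.9, -123.5]
contact_force: [0.8, 0.0, -0.2]
finger_gap: 38.3
counter pos -250.6 211.2 142.6 F [ 0.8  0.  -0.2] t 0.9167 gap 38.34037969445912
shift [ 19.8  33.7 307.3] turn [0.513 0.001 0.001]
```

```bash
python3 -m pendant '[{"grip":-1,"translation":[3,5,40],"delta_rot":[0.1,0,0]},{"grip":-1,"translation":[5,10,80],"delta_rot":[0.2,0,0]},{"grip":-1,"translation":[8,14,120],"delta_rot":[0.3,0,0]},{"grip":-1,"translation":[10,18,160],"delta_rot":[0.4,0,0]},{"grip":-1,"translation":[12,22,200],"delta_rot":[0.5,0,0]},{"grip":-1,"translation":[15,27,240],"delta_rot":[0.513,0,0]},{"grip":-1,"translation":[18,31,280],"delta_rot":[0.513,0,0]},{"grip":-1,"translation":[20,34,307],"delta_rot":[0.513,0,0]}]'
python3 -m pendant '[{"grip":-1,"translation":[0,0,0],"delta_rot":[0,0,0]},{"grip":-1,"translation":[0,0,0],"delta_rot":[0,0,0]},{"grip":-1,"translation":[0,0,0],"delta_rot":[0,0,0]}]'
python3 go.py -70.5 -40 36
python3 - <<'E'
from h import *
a=get_image("wrist")["img"];b=get_image("scene")["img"]
cv2.imwrite("pics/w1.png",np.hstack([cv2.resize(a,(400,300)),b[150:450,120:520]])[:,:,::-1])
E
```

```text
t: 1.58
position: [473.0, 51.8, 123.5]
tcp_rot: [79.4, 89.9, -22.9]
contact_force: [0.9, 0.5, 0.2]
finger_gap: 0.6
t: 1.83
position: [471.8, 56.3, 123.2]
tcp_rot: [-126.2, 90.0, 131.7]
contact_force: [0.5, -0.0, -0.1]
finger_gap: 0.4
counter pos -70.0 -34.2 123.2 F [ 0.5 -0.  -0.1] t 1.8333 gap 0.4020672568730775
shift [87.2 -0.5  5.9] turn [ 0.008 -0.     0.   ]
```

View pics/w1.png

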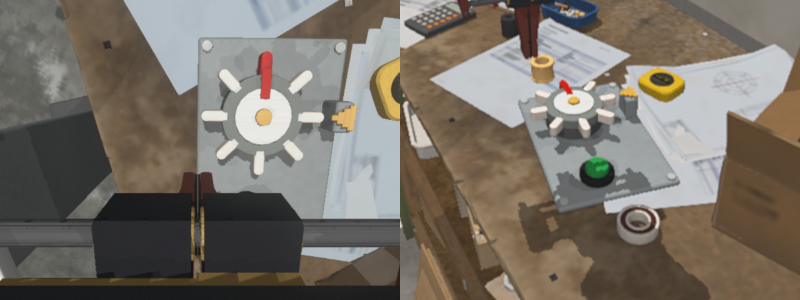

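The wrist view shows the fingers shut over the plate's near edge, with the wheel clear. I'll refine the counter pose from this nearer view.

Run:
```python
from h import *
w=get_image("wrist")
for n,lo,hi,z in(("yellow",(12,130,120),(32,255,255),53),("red",(0,150,80),(8,255,255),46),("white",(0,0,190),(180,40,255),46)):
    for b in blob(w,lo,hi):
        if b[0]<2500 and b[0]>150 and b[2][1]<310: print(n,b[0],b[2],ray(w,*b[2],z).round(1))
sc=get_image("scene");s=blob(sc,(45,100,40),(85,255,255))
print(s)
```

```text
yellow 2348 [621.8, 142.7] [675.1  77.9  53. ]
red 1105 [426.2, 120.4] [557.9 116.7  46. ]
white 453 [625.2, 41.0] [683.9 137.9  46. ]
white 187 [331.5, 73.5] [504.2 156.7  46. ]
white 165 [545.4, 77.1] [634.5 127.1  46. ]
white 628 [367.4, 129.0] [520.2 119.2  46. ]
white 680 [481.2, 132.0] [591.5 102.3  46. ]
white 617 [343.1, 186.5] [497.8  86.2  46. ]
white 599 [497.5, 188.9] [598.   63.5  46. ]
white 545 [469.6, 241.9] [575.6  31.   46. ]
white 546 [363.1, 240.1] [504.3  47.4  46. ]
white 507 [414.6, 262.7] [536.4  24.1  46. ]
[(np.int32(36), [9, 26, 9, 11], [13.0, 31.1]), (np.int32(431), [305, 307, 25, 22], [316.7, 317.6])]
```

The axis is at (548, 75) with yaw -12.8°, which agrees with the first estimate. Now I'll descend.

```bash
sed -i 's/547.5,74.5/548,75/;s/-12.5/-12.8/' go.py
python3 -m pendant '[{"grip":-1,"translation":[20,0,6],"delta_rot":[0.01,0,0]},{"grip":-1,"translation":[40,-1,6],"delta_rot":[0.01,0,0]},{"grip":-1,"translation":[60,-1,6],"delta_rot":[0.01,0,0]},{"grip":-1,"translation":[75,-1,6],"delta_rot":[0.01,0,0]},{"grip":-1,"translation":[88,-1,6],"delta_rot":[0.01,0,0]},{"grip":-1,"translation":[88,-1,6],"delta_rot":[0.01,0,0]},{"grip":-1,"translation":[88,-1,6],"delta_rot":[0.01,0,0]}]'
python3 go.py -70.5 -20 35
```

```text
t: 2.62
position: [469.3, 50.4, 35.0]
tcp_rot: [-63.7, 89.9, -166.3]
contact_force: [0.5, 0.3, 0.2]
finger_gap: 0.3
counter pos -71.3 -41.5 35.0 F [0.5 0.3 0.2] t 2.6167 gap 0.30827991450651265
shift [  0.    0.9 -21.5] turn [0.004 0.001 0.001]
```

```bash
python3 -m pendant '[{"grip":-1,"translation":[0,1,-10],"delta_rot":[0,0,0]},{"grip":-1,"translation":[0,1,-20],"delta_rot":[0,0,0]},{"grip":-1,"translation":[0,1,-25],"delta_rot":[0,0,0]},{"grip":-1,"translation":[0,1,-30],"delta_rot":[0,0,0]},{"grip":-1,"translation":[0,1,-34],"delta_rot":[0,0,0]},{"grip":-1,"translation":[0,1,-38],"delta_rot":[0,0,0]},{"grip":-1,"translation":[0,1,-42],"delta_rot":[0,0,0]},{"grip":-1,"translation":[0,1,-45],"delta_rot":[0,0,0]}]'
python3 go.py -70.5 20 35
cat > ang.py <<'E'
from h import *
for n in("top","wrist"):
    w=get_image(n)
    for b in blob(w,(0,150,80),(8,255,255)):
        P=ray(w,*b[2],46);d=P[:2]-[548,75]
        if b[0]>50 and np.hypot(*d)<70: print(n,"red rel pointer deg (CCW+)",np.degrees(np.arctan2(d[1],d[0])).round(1)+12.8,np.hypot(*d).round(1),b[0])
E
python3 ang.py
```

```text
t: 3.28
position: [480.7, 93.9, 35.3]
tcp_rot: [161.0, 90.0, 58.4]
contact_force: [-0.4, 0.9, 0.1]
finger_gap: 0.4
counter pos -69.8 3.6 35.3 F [-0.4  0.9  0.1] t 3.2833 gap 0.3844494543183442
shift [  0.3  -0.7 -16.4] turn [ 0.002 -0.    -0.   ]
wrist red rel pointer deg (CCW+) 89.39999999999999 42.9 2199
```

Run:
```python
from h import *
a=get_image("wrist")["img"];b=get_image("scene")["img"];c=get_image("top")["img"]
cv2.imwrite("pics/w2.png",np.vstack([np.hstack([a[60:360,220:620],cv2.resize(b[190:300,210:357],(400,300))]),np.hstack([cv2.resize(c[190:310,270:430],(400,300)),np.zeros((300,400,3),np.uint8)])])[:,:,::-1])
```

```text
(no output)
```

View pics/w2.png

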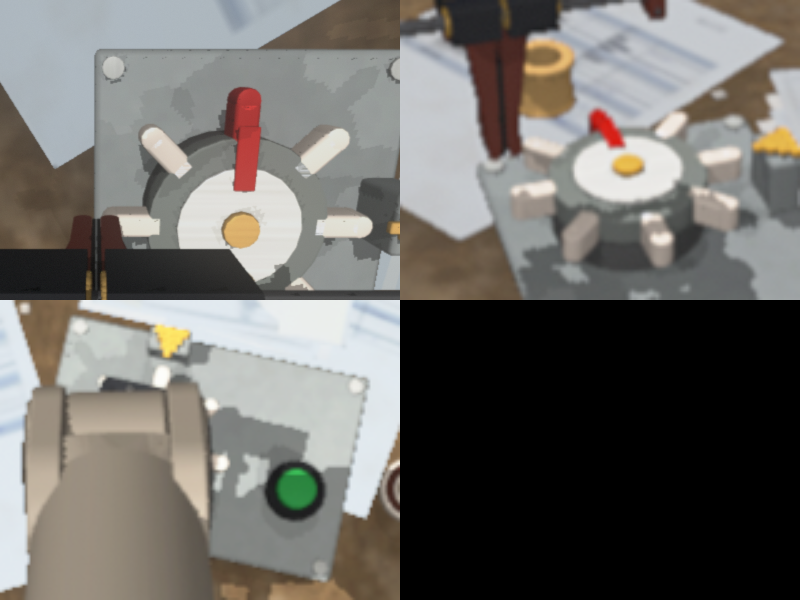

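The picture shows the finger tips taper, so at radius 70 they only brushed the lobe. Red is still at 90° and the white lobes are in their stops. I'll back out, return and go in deeper.

```bash
python3 -m pendant '[{"grip":-1,"translation":[0,-15,0],"delta_rot":[0,0,0]},{"grip":-1,"translation":[0,-15,0],"delta_rot":[0,0,0]},{"grip":-1,"translation":[0,-15,15],"delta_rot":[0,0,0]},{"grip":-1,"translation":[0,-15,27],"delta_rot":[0,0,0]},{"grip":-1,"translation":[0,-15,27],"delta_rot":[0,0,0]},{"grip":-1,"translation":[0,-5,27],"delta_rot":[0,0,0]},{"grip":-1,"translation":[0,6,27],"delta_rot":[0,0,0]},{"grip":-1,"translation":[0,6,27],"delta_rot":[0,0,0]}]'
python3 go.py -63 -5 35
```

```text
t: 4.2
position: [484.3, 65.9, 35.7]
tcp_rot: [104.0, 89.8, 1.3]
contact_force: [0.8, 0.7, 0.5]
finger_gap: 0.2
counter pos -60.1 -23.0 35.7 F [0.8 0.7 0.5] t 4.2 gap 0.16864559857823
shift [  0.7  -2.8 -18. ] turn [ 0.002 -0.001 -0.003]
```

```bash
python3 -m pendant '[{"grip":-1,"translation":[0,-2,-4],"delta_rot":[0,0,0]},{"grip":-1,"translation":[0,-2,-8],"delta_rot":[0,0,0]},{"grip":-1,"translation":[0,-2,-11],"delta_rot":[0,0,0]},{"grip":-1,"translation":[0,-2,-14],"delta_rot":[0,0,0]},{"grip":-1,"translation":[0,-2,-17],"delta_rot":[0,0,0]},{"grip":-1,"translation":[0,-2,-20],"delta_rot":[0,0,0]},{"grip":-1,"translation":[0,-2,-23],"delta_rot":[0,0,0]},{"grip":-1,"translation":[0,-2,-25],"delta_rot":[0,0,0]}]'
python3 go.py -63 20 35;python3 ang.py
```

```text
t: 4.87
position: [484.2, 91.3, 35.3]
tcp_rot: [164.1, 90.0, 61.5]
contact_force: [0.2, 0.1, 1.2]
finger_gap: 0.7
counter pos -65.8 1.7 35.3 F [0.2 0.1 1.2] t 4.8667 gap 0.7066525208977525
shift [  0.3   2.9 -18.3] turn [ 0.003 -0.    -0.   ]
wrist red rel pointer deg (CCW+) 89.39999999999999 42.9 2208
```

Run:
```python
from h import *
o=get_obs();w=get_image("wrist");s=get_image("scene")
P=o["position"];print(P,proj(s,P),proj(w,P))
a=w["img"].copy();b=s["img"].copy()
u,v=map(int,proj(s,P));cv2.circle(b,(u,v),1,(0,0,255),-1)
u,v=map(int,proj(w,P));cv2.circle(a,(u,v),2,(0,0,255),-1)
cv2.imwrite("pics/w3.png",np.hstack([cv2.resize(a[60:360,220:620],(400,300)),cv2.resize(b[210:300,210:330],(400,300),interpolation=cv2.INTER_NEAREST)])[:,:,::-1])
```

```text
[484.22486155  91.17062503  35.26048717] (np.float64(250.28108987814682), np.float64(264.8118904410676)) (np.float64(312.958804293497), np.float64(271.64398090441705))
```

View pics/w3.png

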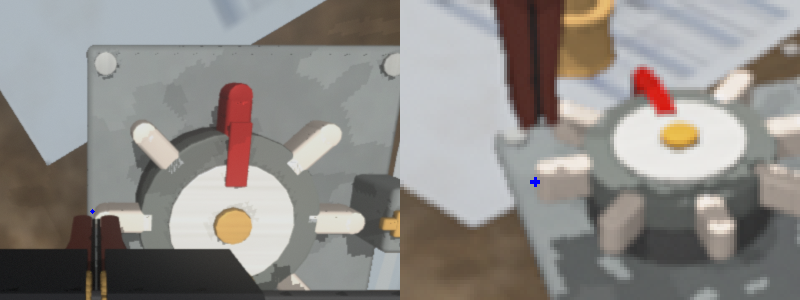

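Run:
```python
from h import *
s=get_image("scene");w=get_image("wrist")
print("w1 tcp proj",proj(s,np.array([471.8,56.3,123.2])),"seen ~(248,205)")
print("cap via scene",ray(s,293.4,250.1,53), "cap proj",proj(s,np.array([548,75,53.])))
for z in(35,50,60,65,70,75,80):print(z,ray(s,251,248.5,z).round(1))
print(get_obs()["joint_pos"],get_obs()["tau"].round(1))
print(cv2.absdiff(s["img"],cv2.imread("pics/scene0.png")[:,:,::-1]).sum())
```

```text
w1 tcp proj (np.float64(250.07304498348174), np.float64(228.68805300019528)) seen ~(248,205)
cap via scene [545.20642707  69.6859082   53.        ] cap proj (np.float64(293.26009840691347), np.float64(247.73653735679812))
35 [503.5 128.1  35. ]
50 [494.9 108.9  50. ]
60 [489.1  96.   60. ]
65 [486.3  89.6  65. ]
70 [483.4  83.2  70. ]
75 [480.5  76.7  75. ]
80 [477.7  70.3  80. ]
[-39.5168109   24.21990796  26.68490264 122.30149225 -17.76030362
  37.1469847  -13.24945776] [ -0.1 -40.9   5.7 -17.6  -0.   -0.   -0. ]
14253183
```

The scene view shows the closed fingertips ending about 30 mm above the reported TCP (tip at z≈65 when the TCP reads 35). So they passed over the lobes and touched nothing. I'll go back over the gap and descend in steps, watching the force.

```bash
python3 -m pendant '[{"grip":-1,"translation":[0,0,13],"delta_rot":[0,0,0]},{"grip":-1,"translation":[0,0,26],"delta_rot":[0,0,0]},{"grip":-1,"translation":[0,0,26],"delta_rot":[0,0,0]},{"grip":-1,"translation":[6,0,26],"delta_rot":[0,0,0]},{"grip":-1,"translation":[11,0,26],"delta_rot":[0,0,0]},{"grip":-1,"translation":[15,0,26],"delta_rot":[0,0,0]},{"grip":-1,"translation":[18,0,26],"delta_rot":[0,0,0]},{"grip":-1,"translation":[18,0,26],"delta_rot":[0,0,0]}]'
python3 go.py -66 -24 7
python3 - <<'E'
from h import *
o=get_obs();s=get_image("scene");P=o["position"];b=s["img"].copy()
u,v=map(int,proj(s,P));cv2.circle(b,(u,v),1,(0,0,255),-1)
cv2.imwrite("pics/w4.png",cv2.resize(b[200:320,200:360],(800,600),interpolation=cv2.INTER_NEAREST)[:,:,::-1])
E
```

```text
t: 5.83
position: [477.9, 65.5, 16.4]
tcp_rot: [-60.5, 89.9, -163.2]
contact_force: [-0.3, -0.0, -0.2]
finger_gap: 0.8
counter pos -66.3 -24.8 16.4 F [-0.3 -0.  -0.2] t 5.8333 gap 0.7991584725032309
shift [ 9.4  0.3 -0.8] turn [0.003 0.001 0.001]
```

View pics/w4.png

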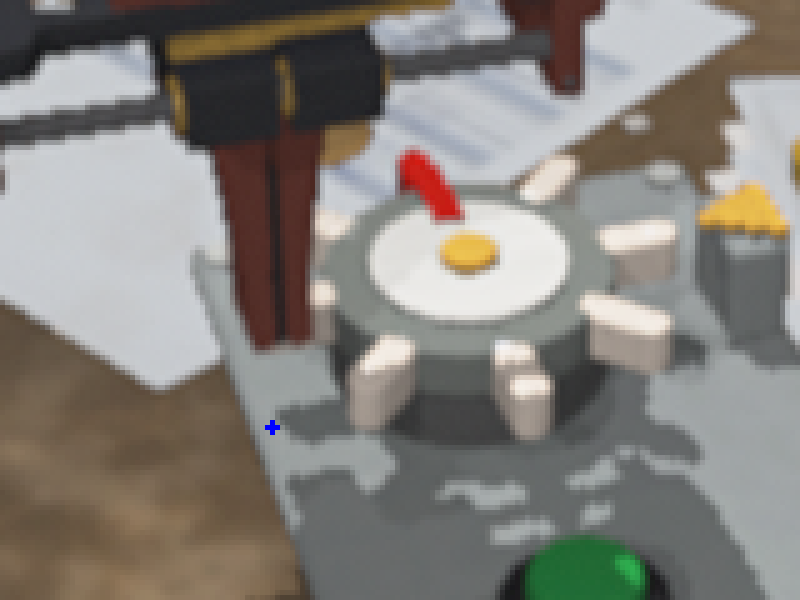

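The fingertip now sits in front of the lobe gap, its end at about z 45. I'll go 10 mm lower and then push slowly, watching the force.

```bash
python3 -m pendant '[{"grip":-1,"translation":[4,1,0],"delta_rot":[0,0,0]},{"grip":-1,"translation":[8,2,0],"delta_rot":[0,0,0]},{"grip":-1,"translation":[11,3,0],"delta_rot":[0,0,0]},{"grip":-1,"translation":[11,3,0],"delta_rot":[0,0,0]}]'
python3 -m pendant '[{"grip":-1,"translation":[0,0,-4],"delta_rot":[0,0,0]},{"grip":-1,"translation":[0,0,-8],"delta_rot":[0,0,0]},{"grip":-1,"translation":[0,0,-11],"delta_rot":[0,0,0]},{"grip":-1,"translation":[0,0,-14],"delta_rot":[0,0,0]},{"grip":-1,"translation":[0,0,-17],"delta_rot":[0,0,0]},{"grip":-1,"translation":[0,0,-20],"delta_rot":[0,0,0]},{"grip":-1,"translation":[0,0,-22],"delta_rot":[0,0,0]}]'
python3 go.py -63 20 5;python3 ang.py
```

```text
t: 6.22
position: [481.2, 64.6, 5.7]
tcp_rot: [-49.4, 90.0, -152.1]
contact_force: [-0.7, 0.0, 0.2]
finger_gap: 0.3
t: 6.8
position: [486.9, 86.6, 6.6]
tcp_rot: [117.1, 89.9, 14.4]
contact_force: [-0.1, -2.4, 5.4]
finger_gap: 0.8
counter pos -62.2 -2.2 6.6 F [-0.1 -2.4  5.4] t 6.8 gap 0.7870805303337745
shift [  1.7  -0.8 -22.2] turn [ 0.003 -0.001 -0.001]
wrist red rel pointer deg (CCW+) 77.8 43.1 3125
```

The lobe is being pushed (red now at 78°, about 2.4 N). I'll continue.

```bash
python3 -m pendant '[{"grip":-1,"translation":[2,0,-3],"delta_rot":[0,0,0]},{"grip":-1,"translation":[2,0,-5],"delta_rot":[0,0,0]},{"grip":-1,"translation":[2,0,-7],"delta_rot":[0,0,0]},{"grip":-1,"translation":[2,0,-9],"delta_rot":[0,0,0]},{"grip":-1,"translation":[2,0,-11],"delta_rot":[0,0,0]},{"grip":-1,"translation":[2,0,-13],"delta_rot":[0,0,0]}]'
python3 go.py -63 20 5;python3 ang.py
```

```text
t: 7.4
position: [492.9, 99.7, 6.1]
tcp_rot: [116.6, 89.6, 13.9]
contact_force: [3.0, -2.7, 10.8]
finger_gap: 0.8
counter pos -59.1 11.8 6.1 F [ 3.  -2.7 10.8] t 7.4 gap 0.8453647454575275
shift [ 1.1 -3.8 -8.2] turn [ 0.002 -0.003 -0.006]
wrist red rel pointer deg (CCW+) 64.0 43.3 3043
```

```bash
python3 -m pendant '[{"grip":-1,"translation":[-3,-1,0],"delta_rot":[0,0,0]},{"grip":-1,"translation":[-5,-2,0],"delta_rot":[0,0,0]},{"grip":-1,"translation":[-5,-2,0],"delta_rot":[0,0,0]}]'
python3 go.py -63 20 5;python3 ang.py
python3 - <<'E'
from h import *
s=get_image("scene");w=get_image("wrist")
cv2.imwrite("pics/w5.png",np.hstack([cv2.resize(s["img"][210:300,210:330],(400,300),interpolation=cv2.INTER_CUBIC),w["img"][60:360,240:640]])[:,:,::-1])
E
```

```text
t: 7.75
position: [486.6, 99.7, 9.3]
tcp_rot: [-106.9, 90.0, 150.5]
contact_force: [-0.6, 0.5, -0.2]
finger_gap: 0.0
counter pos -65.4 10.5 9.3 F [-0.6  0.5 -0.2] t 7.75 gap 0.03050800962966962
shift [ 4.3  2.4 -9.5] turn [ 0.003 -0.     0.001]
wrist red rel pointer deg (CCW+) 44.7 43.7 2932
```

View pics/w5.png

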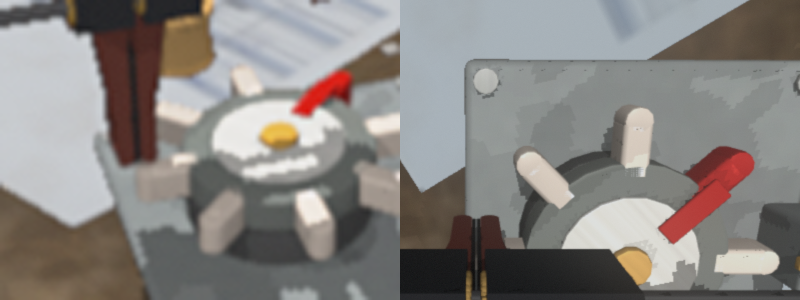

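One click is done: red is at 45° and the wheel has snapped into its stop. Next I'll lift over the lobe, go back to the gap and repeat, slightly higher.

```bash
python3 -m pendant '[{"grip":-1,"translation":[-20,-1,0],"delta_rot":[0,0,0]},{"grip":-1,"translation":[-40,-1,0],"delta_rot":[0,0,0]},{"grip":-1,"translation":[-40,-1,17],"delta_rot":[0,0,0]},{"grip":-1,"translation":[-40,1,35],"delta_rot":[0,0,0]},{"grip":-1,"translation":[-40,2,35],"delta_rot":[0,0,0]},{"grip":-1,"translation":[-40,2,35],"delta_rot":[0,0,0]}]'
python3 go.py -64 -24.5 8;python3 ang.py
```

```text
t: 8.45
position: [481.3, 64.1, 49.2]
tcp_rot: [-77.8, 90.0, 179.4]
contact_force: [0.6, -0.9, 0.5]
finger_gap: 0.7
counter pos -62.7 -25.4 49.2 F [ 0.6 -0.9  0.5] t 8.45 gap 0.6517544585516934
shift [41.2 -1.3 -0.9] turn [0. 0. 0.]
wrist red rel pointer deg (CCW+) 44.400000000000006 43.2 1995
```

```bash
python3 -m pendant '[{"grip":-1,"translation":[15,-1,-1],"delta_rot":[0,0,0]},{"grip":-1,"translation":[30,-1,-1],"delta_rot":[0,0,0]},{"grip":-1,"translation":[37,-1,-1],"delta_rot":[0,0,0]},{"grip":-1,"translation":[41,-1,-1],"delta_rot":[0,0,0]},{"grip":-1,"translation":[41,-1,-1],"delta_rot":[0,0,0]}]'
python3 -m pendant '[{"grip":-1,"translation":[0,0,-5],"delta_rot":[0,0,0]},{"grip":-1,"translation":[0,0,-10],"delta_rot":[0,0,0]},{"grip":-1,"translation":[0,0,-14],"delta_rot":[0,0,0]},{"grip":-1,"translation":[0,0,-18],"delta_rot":[0,0,0]},{"grip":-1,"translation":[0,0,-22],"delta_rot":[0,0,0]},{"grip":-1,"translation":[0,0,-26],"delta_rot":[0,0,0]},{"grip":-1,"translation":[0,0,-30],"delta_rot":[0,0,0]}]'
python3 go.py -64 11 8;python3 ang.py
```

```text
t: 8.97
position: [480.1, 66.2, 7.5]
tcp_rot: [-59.3, 89.9, -161.9]
contact_force: [-0.3, -0.2, -0.1]
finger_gap: 0.3
t: 9.55
position: [487.3, 95.7, 8.4]
tcp_rot: [143.7, 90.0, 41.0]
contact_force: [0.1, 0.5, -0.2]
finger_gap: 0.3
counter pos -63.8 6.7 8.4 F [ 0.1  0.5 -0.2] t 9.55 gap 0.31611617596684977
shift [ 0.4 -0.2 -4.3] turn [ 0.003 -0.    -0.   ]
wrist red rel pointer deg (CCW+) 44.8 43.8 2991
```

It slipped past the lobe's end with red still at 45°, so I'll repeat with the finger 5 mm deeper radially.

```bash
python3 -m pendant '[{"grip":-1,"translation":[-20,0,0],"delta_rot":[0,0,0]},{"grip":-1,"translation":[-40,0,0],"delta_rot":[0,0,0]},{"grip":-1,"translation":[-40,2,16],"delta_rot":[0,0,0]},{"grip":-1,"translation":[-40,5,31],"delta_rot":[0,0,0]},{"grip":-1,"translation":[-40,5,31],"delta_rot":[0,0,0]},{"grip":-1,"translation":[-20,5,31],"delta_rot":[0,0,0]},{"grip":-1,"translation":[-6,5,31],"delta_rot":[0,0,0]},{"grip":-1,"translation":[1,5,31],"delta_rot":[0,0,0]}]'
python3 -m pendant '[{"grip":-1,"translation":[1,0,0],"delta_rot":[0,0,0]},{"grip":-1,"translation":[1,0,-4],"delta_rot":[0,0,0]},{"grip":-1,"translation":[1,0,-8],"delta_rot":[0,0,0]},{"grip":-1,"translation":[1,0,-12],"delta_rot":[0,0,0]},{"grip":-1,"translation":[1,0,-16],"delta_rot":[0,0,0]},{"grip":-1,"translation":[1,0,-20],"delta_rot":[0,0,0]}]'
python3 go.py -59 11 8;python3 ang.py
```

```text
t: 10.32
position: [484.3, 64.1, 5.9]
tcp_rot: [-68.5, 89.9, -171.1]
contact_force: [-0.8, -0.7, 1.0]
finger_gap: 0.3
t: 10.82
position: [490.4, 83.7, 6.9]
tcp_rot: [108.7, 89.9, 6.0]
contact_force: [-0.8, -2.1, 4.8]
finger_gap: 0.7
counter pos -58.1 -4.3 6.9 F [-0.8 -2.1  4.8] t 10.8167 gap 0.7139846869835501
shift [ -1.1  -0.8 -15.3] turn [ 0.002 -0.    -0.001]
wrist red rel pointer deg (CCW+) 41.0 43.7 3088
```

```bash
python3 -m pendant '[{"grip":-1,"translation":[0,0,-4],"delta_rot":[0,0,0]},{"grip":-1,"translation":[0,0,-7],"delta_rot":[0,0,0]},{"grip":-1,"translation":[0,0,-10],"delta_rot":[0,0,0]},{"grip":-1,"translation":[0,0,-13],"delta_rot":[0,0,0]},{"grip":-1,"translation":[0,0,-15],"delta_rot":[0,0,0]},{"grip":-1,"translation":[0,0,-17],"delta_rot":[0,0,0]}]'
python3 go.py -64 -24.5 48;python3 ang.py
```

```text
t: 11.42
position: [495.0, 100.1, 6.9]
tcp_rot: [108.1, 89.8, 5.4]
contact_force: [1.8, -1.8, 5.5]
finger_gap: 0.1
counter pos -57.3 12.7 6.9 F [ 1.8 -1.8  5.5] t 11.4167 gap 0.11815331160286256
shift [-41.2  -6.7  37.2] turn [ 0.002 -0.001 -0.003]
wrist red rel pointer deg (CCW+) 27.3 44.1 2941
```

```bash
python3 -m pendant '[{"grip":-1,"translation":[0,0,-3],"delta_rot":[0,0,0]},{"grip":-1,"translation":[0,0,-5],"delta_rot":[0,0,0]},{"grip":-1,"translation":[0,0,-7],"delta_rot":[0,0,0]},{"grip":-1,"translation":[0,0,-9],"delta_rot":[0,0,0]},{"grip":-1,"translation":[0,0,-10],"delta_rot":[0,0,0]}]'
python3 go.py -64 -24.5 48;python3 ang.py
```

```text
t: 11.93
position: [497.2, 110.2, 6.8]
tcp_rot: [111.8, 89.8, 9.1]
contact_force: [2.9, -3.1, 4.4]
finger_gap: 0.6
counter pos -57.3 23.0 6.8 F [ 2.9 -3.1  4.4] t 11.9333 gap 0.5811652403114964
shift [-41.2  -6.7  47.5] turn [ 0.002 -0.001 -0.003]
wrist red rel pointer deg (CCW+) 19.4 44.6 2855
```

```bash
python3 -m pendant '[{"grip":-1,"translation":[0,0,-3],"delta_rot":[0,0,0]},{"grip":-1,"translation":[0,0,-4],"delta_rot":[0,0,0]},{"grip":-1,"translation":[0,-8,-4],"delta_rot":[0,0,0]},{"grip":-1,"translation":[0,-16,-4],"delta_rot":[0,0,0]},{"grip":-1,"translation":[0,-16,-4],"delta_rot":[0,0,0]},{"grip":-1,"translation":[-20,-16,-4],"delta_rot":[0,0,0]},{"grip":-1,"translation":[-45,-16,-4],"delta_rot":[0,0,0]},{"grip":-1,"translation":[-45,-16,-4],"delta_rot":[0,0,0]}]'
python3 go.py -5 -123 75;python3 ang.py
```

```text
t: 12.7
position: [482.0, 117.8, 53.9]
tcp_rot: [136.7, 89.8, 34.1]
contact_force: [0.4, -0.7, -0.7]
finger_gap: 0.1
counter pos -73.8 27.1 53.9 F [ 0.4 -0.7 -0.7] t 12.7 gap 0.11096287499469495
shift [-21.3  68.5 150.2] turn [ 0.002 -0.003 -0.002]
top red rel pointer deg (CCW+) -0.3999999999999986 52.6 53
wrist red rel pointer deg (CCW+) 0.10000000000000142 43.7 1538
```

Red is at the pointer (0° in both views). Now to the button.

```bash
python3 -m pendant '[{"grip":-1,"translation":[-10,0,20],"delta_rot":[0,0,0]},{"grip":-1,"translation":[-11,10,50],"delta_rot":[0,0,0]},{"grip":-1,"translation":[-11,25,80],"delta_rot":[0,0,0]},{"grip":-1,"translation":[-11,40,110],"delta_rot":[0,0,0]},{"grip":-1,"translation":[-11,55,135],"delta_rot":[0,0,0]},{"grip":-1,"translation":[-11,68,150],"delta_rot":[0,0,0]},{"grip":-1,"translation":[-11,68,150],"delta_rot":[0,0,0]},{"grip":-1,"translation":[-11,68,150],"delta_rot":[0,0,0]}]'
python3 go.py -5 -123 15;python3 ang.py
```

```text
t: 13.47
position: [513.3, -44.9, 61.1]
tcp_rot: [-71.0, 89.9, -173.7]
contact_force: [0.2, 0.1, -0.9]
finger_gap: 0.2
counter pos -7.3 -124.7 61.1 F [ 0.2  0.1 -0.9] t 13.4667 gap 0.24374714665956207
shift [46.1  2.4 -1.7] turn [0.    0.001 0.002]
top red rel pointer deg (CCW+) 0.0 43.3 104
wrist red rel pointer deg (CCW+) -0.5 43.2 2175
```

```bash
python3 -m pendant '[{"grip":-1,"translation":[20,2,-1],"delta_rot":[0,0,0]},{"grip":-1,"translation":[40,2,-1],"delta_rot":[0,0,0]},{"grip":-1,"translation":[50,2,-1],"delta_rot":[0,0,0]},{"grip":-1,"translation":[50,2,-1],"delta_rot":[0,0,0]},{"grip":-1,"translation":[50,2,-1],"delta_rot":[0,0,0]}]'
python3 - <<'E'
from h import *
o=get_obs();s=get_image("scene");P=o["position"];b=s["img"].copy()
u,v=map(int,proj(s,P));cv2.circle(b,(u,v),1,(0,0,255),-1);print(u,v,proj(s,P+[0,0,30]))
w=get_image("wrist")["img"]
cv2.imwrite("pics/w6.png",np.hstack([cv2.resize(b[240:360,250:410],(400,300),interpolation=cv2.INTER_NEAREST),w[150:450,180:580]])[:,:,::-1])
E
```

```text
t: 13.98
position: [515.7, -42.9, 11.9]
tcp_rot: [-80.5, 89.9, 176.9]
contact_force: [-0.3, -0.5, 0.8]
finger_gap: 0.4
316 323 (np.float64(316.3127004295526), np.float64(306.5082586721943))
```

View pics/w6.png

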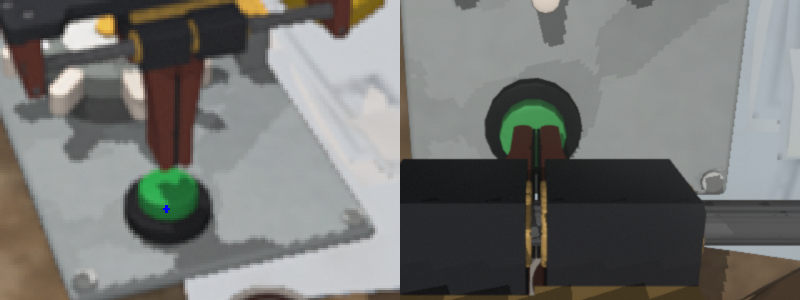

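The tip is centred above the button, ending about 30 mm above the reported TCP as before. Pressing down in small steps.

```bash
python3 -m pendant '[{"grip":-1,"translation":[3,0,0],"delta_rot":[0,0,0]},{"grip":-1,"translation":[6,0,0],"delta_rot":[0,0,0]},{"grip":-1,"translation":[9,0,0],"delta_rot":[0,0,0]},{"grip":-1,"translation":[12,0,0],"delta_rot":[0,0,0]},{"grip":-1,"translation":[12,0,0],"delta_rot":[0,0,0]}]'
python3 -m pendant '[{"grip":-1,"translation":[2,0,0],"delta_rot":[0,0,0]},{"grip":-1,"translation":[3,0,0],"delta_rot":[0,0,0]},{"grip":-1,"translation":[3,0,0],"delta_rot":[0,0,0]}]'
python3 -m pendant '[{"grip":-1,"translation":[2,0,0],"delta_rot":[0,0,0]},{"grip":-1,"translation":[3,0,0],"delta_rot":[0,0,0]},{"grip":-1,"translation":[3,0,0],"delta_rot":[0,0,0]}]'
```

```text
t: 14.5
position: [516.1, -43.6, -0.3]
tcp_rot: [-79.0, 90.0, 178.3]
contact_force: [-1.1, 0.3, 0.3]
finger_gap: 0.2
t: 14.75
position: [516.3, -43.7, -3.0]
tcp_rot: [-75.6, 90.0, -178.3]
contact_force: [0.4, 0.4, -1.2]
finger_gap: 0.4
t: 15.0
position: [516.3, -43.6, -6.0]
tcp_rot: [-77.7, 90.0, 179.6]
contact_force: [-0.1, -0.3, -0.7]
finger_gap: 0.4
```

```bash
for i in 1 2 3; do :; done
python3 -m pendant '[{"grip":-1,"translation":[1,0,0],"delta_rot":[0,0,0]},{"grip":-1,"translation":[2,0,0],"delta_rot":[0,0,0]},{"grip":-1,"translation":[2,0,0],"delta_rot":[0,0,0]}]' | sed -n '2p;4p'
python3 -m pendant '[{"grip":-1,"translation":[1,0,0],"delta_rot":[0,0,0]},{"grip":-1,"translation":[2,0,0],"delta_rot":[0,0,0]},{"grip":-1,"translation":[2,0,0],"delta_rot":[0,0,0]}]' | sed -n '2p;4p'
python3 -m pendant '[{"grip":-1,"translation":[1,0,0],"delta_rot":[0,0,0]},{"grip":-1,"translation":[2,0,0],"delta_rot":[0,0,0]},{"grip":-1,"translation":[2,0,0],"delta_rot":[0,0,0]}]' | sed -n '2p;4p'
python3 -m pendant '[{"grip":-1,"translation":[1,0,0],"delta_rot":[0,0,0]},{"grip":-1,"translation":[2,0,0],"delta_rot":[0,0,0]},{"grip":-1,"translation":[2,0,0],"delta_rot":[0,0,0]}]' | sed -n '2p;4p'
```

```text
position: [516.5, -43.7, -7.8]
contact_force: [-0.7, -0.3, 1.8]
position: [516.5, -43.7, -9.8]
contact_force: [0.1, 1.1, 2.6]
position: [516.6, -43.6, -11.8]
contact_force: [-0.5, -0.0, 3.1]
position: [516.6, -43.6, -13.2]
contact_force: [-3.3, -0.5, 12.0]
```

Force rose to 12 N after about 6 mm of travel, so the button is at its stop. I'll press 1 mm more, then release, lift away and check.

```bash
python3 -m pendant '[{"grip":-1,"translation":[1,0,0],"delta_rot":[0,0,0]},{"grip":-1,"translation":[1,0,0],"delta_rot":[0,0,0]},{"grip":-1,"translation":[1,0,0],"delta_rot":[0,0,0]}]' | sed -n '2p;4p'
python3 -m pendant '[{"grip":-1,"translation":[-8,0,0],"delta_rot":[0,0,0]},{"grip":-1,"translation":[-30,0,0],"delta_rot":[0,0,0]},{"grip":-1,"translation":[-65,0,0],"delta_rot":[0,0,0]},{"grip":-1,"translation":[-100,0,0],"delta_rot":[0,0,0]},{"grip":-1,"translation":[-130,0,0],"delta_rot":[0,0,0]},{"grip":-1,"translation":[-150,0,0],"delta_rot":[0,0,0]},{"grip":-1,"translation":[-150,0,0],"delta_rot":[0,0,0]},{"grip":-1,"translation":[-150,0,0],"delta_rot":[0,0,0]}]'
python3 ang.py
python3 - <<'E'
from h import *
s=get_image("scene");w=get_image("wrist")["img"];print(blob(s,(45,100,40),(85,255,255)))
cv2.imwrite("pics/w7.png",np.hstack([s["img"][150:450,180:580],cv2.resize(w,(400,300))])[:,:,::-1])
E
```

```text
position: [516.7, -43.6, -13.4]
contact_force: [-5.7, 1.0, 22.0]
t: 16.92
position: [517.0, -43.3, 135.8]
tcp_rot: [123.6, 89.9, 21.0]
contact_force: [0.2, 0.1, -0.0]
finger_gap: 0.5
top red rel pointer deg (CCW+) 0.0 43.3 104
wrist red rel pointer deg (CCW+) -0.5 42.9 1098
[(np.int32(35), [9, 26, 9, 11], [13.0, 31.1]), (np.int32(423), [305, 307, 25, 22], [316.7, 317.4])]
```

View pics/w7.png

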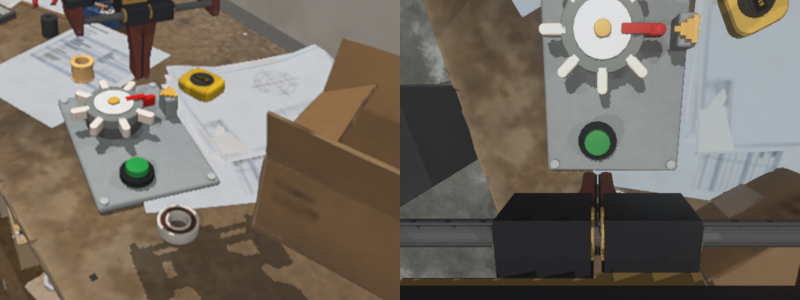

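The red lobe is at the pointer, the button is back up (its blob is where it started), the loose items look undisturbed and the robot is clear. Handing in.

```bash
python3 -c "from bench import close_job; print(close_job())"
```

```text
the job is handed in; nothing more can be done
None
```

The wheel is two clicks clockwise with its red lobe at the brass pointer, and the green button was then pressed fully down and has come up again. I handed the job in at about 17 s.

**Last checks**
- **Wheel:** the red lobe read 0.0° from the pointer in the top view and -0.5° in the wrist view.
- **Button:** it travelled about 6 mm to a hard stop, with the force rising from 3 N to 22 N. Afterwards its image was back where it started, so it is up.
- **Surroundings:** the bush, bearing and tape measure look undisturbed by eye in the last pictures. The arm was clear of everything, with no contact force.

**What disagreed on the way**
- **Fingertip height:** the closed fingertips showed about 30 mm above the reported TCP. My first two passes therefore went over the lobes without moving the wheel. I corrected for this, which is why the reported TCP height went below zero while pressing the button.
- **Slipped pass:** a later pass slipped past the end of a lobe without advancing the wheel. I repeated it with the finger deeper.
- **Upward force:** up to 11 N acted upward on the fingers during the pushes. I did not find the cause.

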